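# Open the filler of the irrigation unit

### The job

Open the filler of the white irrigation unit: swing its guard tab all the way up and back until it stays open, then unscrew the winged cap beneath it and lift it out of the port. Set the cap down gently in the bare part of the metal tray, resting on the tray's floor with its wing uppermost and clear of the skull. Do not shift the skull or knock over the amber bottle that stands between the unit and the tray.

Things in the scene. Friction and masses are not known exactly. Their poses are not given: they have to be found in the camera images.
- unit: White irrigation unit, 180 mm wide and deep, 120 mm high behind the port, fixed; origin on the table, directly below the filler's origin. Its sloping front carries the grey filler port.
- filler: Grey square filler port, 80 x 80 mm. Origin: centre of the seat face under the cap's disc, 125 mm above the table. z: the cap's axis, out of the port, leaning 30 degrees from vertical towards the robot's side; x: up the slope, away from the robot; y level. The tab's two hinge posts stand at x 39 to 55, y +-24 to 32 mm, up to z 50 mm. Slot in the seat: 53 mm along y, 17 mm wide.
- tab (a joint): Grey guard tab over the cap, in rad: 0 = shut (parallel to the seat face), grows as its front swings up and back, 2.4 = stop, fully open; it counts as open beyond 2.1. A stiff hinge (0.07 N m) keeps it wherever it is left. Starts at 0 to 0.2.
- tab_hinge (a point): Middle of the tab's hinge line, at filler x 47, y 0, z 45 mm; the line runs along the filler's y. The tab is 6 mm thick: a hood 78 mm wide with 15 mm side skirts reaches 87 mm from the hinge line and hides the cap; a tongue 30 mm wide goes on to 123 mm.
- tab_tongue (a point): Point on the tab's tongue, mid-width and mid-thickness, 107 mm from the hinge line: pinch it here across its 30 mm width, or lift it from below (free space beside and below). Axes of the tab: y along the hinge, x from tongue to hinge, z out of the upper face.
- cap_wing (a point): Centre of the black cap's grip wing: 60 mm long (x), 18 thick (y), 28 high (z, out of the port). It stands on a disc 68 mm across, 8 thick, underside 22 mm below this point. Cap mass about 0.1 kg. At the start it is locked: wing 18 degrees anticlockwise of the filler's x, seen from outside. Turn it 72 degrees anticlockwise, wing along the filler's y (stop 3 degrees on).
- cap_foot (a point): Underside of the cap's cross bar (46 mm long, parallel to the wing, 10 wide, 6 high), 36 mm below cap_wing on the cap's axis: the cap's lowest face. The bar hangs 8 mm below the disc on a 14 mm stem and locks under the 6 mm seat plate; turned along the slot it lifts out along the filler's z, free after 20 mm. The cap turns easily, with about 2 mm of play.
- tray: Shallow metal tray, 250 mm (its x) by 260 mm (its y), 22 mm high, floor and walls 3 mm, fixed. Origin: centre of its underside. The skull lies in its far (+x) half; the near (-x) half is bare. The cap must lie wholly inside it, on its floor.
- skull: Small bone-coloured horned skull, about 70 mm wide (x), 140 mm long (y), 80 mm high, loose in the far half of the tray; origin at the centre of its underside. Leave it where it is (it may shift by 20 mm at most).
- reagent: Amber bottle, 58 mm in diameter, 115 mm high, standing loose between the unit and the tray, towards the back; origin at its underside. Not to be knocked over. (Another amber bottle, a jar, a horn, a brush and a black power adapter also lie about.)
Things that resemble listed ones, but are neither listed nor needed, are in the scene too. What is shaped like the skull but purple is not meant.

How it is judged:
By the outcome, as a careful person would: the job done as asked, in the order asked, and still so for the second after the job is handed in, with the robot touching nothing.
It also fails if it takes over 61 s, if anything falls off the work surface, if the arm or the gripper's body presses on something with over 40 N, if the wrist force passes 120 N, or if a joint passes its speed limit or range.

### The arm

A 6-joint arm with a two-finger parallel gripper is mounted at the origin on the work surface. World frame = base frame: x ahead of the robot, y to its left, z up, the work surface at z = 0. Lengths are in m, angles in rad, forces in N, time in s.
With the tool pointing down it reaches from about 0.4 to 0.925 m from the base axis. Payload 3.4 kg.
Tool frame: the origin (TCP) lies midway between the tips of the shut fingers; the grasp point (between the pads) lies 19 mm behind it (robot.tcp_to_grasp is the distance from the TCP to the grasp point, in m); z points along the fingers, y is the direction in which the jaws open and shut (so a half turn about z gives the same grasp; the last joint's range is limited). The gripper opens to 85 mm and grips with 20 to 120 N. Pads are 22 mm wide; open, the fingers measure 114 mm over their backs; the gripper's body (76 mm by 85 mm) begins 54 mm behind the grasp point. The pads swing forward as they close: fully open they stand 13 mm farther back than shut.
Start: joints at [1.24, 0.307, 1.506, -0, 1.328, -0.073], TCP at [0.146, 0.556, 0.231] pointing down, gripper open.
Joint ranges: [-3.12, 3.12], [-1.05, 2.28], [0.14, 2.33], [-1.42, 4.57], [0.1, 2.73], [-2.68, 2.68]. Speed limits (rad/s): [2.57, 2.57, 3.14, 3.14, 3.14, 3.14].

### API

Orientations are given as [roll, pitch, yaw] about the fixed x, y, z axes, in that order (R = Rz(yaw) Ry(pitch) Rx(roll)).
In Python, from rig import robot gives the robot as it stands. The module is installed in compiled form; this text tells all that it offers. Calls block until the motion is done:
- robot.move_to(position, orientation): joint-space move of the TCP to a pose.
- robot.movel(position, v=0.15, rotation=None): straight line of the TCP; rotation=None keeps the orientation; v is the mean speed in m/s.
- robot.set_joints(angles): joint-space move.
- robot.gripper_to(opening, strength=None): finger opening in m; strength is the grip in N (None keeps the last); returns when the fingers have stopped.
- robot.sleep(seconds).
- robot.inverse_kinematics(position, orientation): joint angles nearest the present ones, or None.
- robot.sense(): the state.
- robot.capture(name): name is "side" or "top" or "wrist"; returns a dict with "pixels" (420x560x3 uint8, red, green, blue), "mtx" (3x3 intrinsics, pixels), "camera_from_world" (4x4, takes a point from world to camera coordinates); the wrist camera has in their place "tool_from_camera" (4x4, takes a point from camera to tool coordinates, whose origin is the TCP and whose axes are the flange's). Camera axes: x right, y up, looking along -z (the intrinsics and any distortion apply to the point x, -y, -z); pixel columns grow to the right and rows downward; lengths in m; the calibration is good to about 2 mm. A picture is of the moment at which its call begins: read the wrist's pose just before it. There is no depth.
A pose or a line that the arm cannot do raises robot.Unreachable and nothing moves.
- robot.sign_off(): hands the job in, once; it reports no verdict.
Trained networks look in the newest picture that a camera, given by its name, has taken for a name from the list of things; names that differ only in an ending like _2 or _b are one class to them, and where a whole thing is asked for, a point or a joint stands for the part that bears it (a point fixed in the world has none). Each returns a list of dicts, best first, with "score" (0 to 1); they miss things now and then, are a little off and sometimes report something else, mostly with a low value. They report only what shows in the picture. A call takes as long as a camera call. They do not tell look-alikes from the thing itself.
- robot.find_in(label, camera): "location" ([x, y, z] in m, in world coordinates, good to about 4 mm: the middle of the surface that is visible of it).
- robot.silhouettes(label, camera): "mask" (420x560 bool, what is visible of it).
The state is a dict: "t": time; "qpos": joint angles; "qvel": joint speeds; "effort": joint torques, N m; "position": TCP position; "ee_rot": TCP orientation; "ft_force": force on the tool from outside, world axes, zero at the start; "wrist_torque": the same for the moment, N m; "grip_width": finger opening in m.
Only numpy, scipy, OpenCV 4.12 (cv2) and the standard library are available. Lean on these libraries where they do the work, as an engineer would, in place of code of your own. Each camera call takes 0.05 s, during which the arm holds its last target. There are 200 camera calls.

## Working session

There is one attempt and no reset: what is moved stays moved. The work goes in short steps, each a Python script; the robot and the scene stay as the last script left them, time stands still between calls to the robot, and variables do not carry over. Pictures are saved under pics/ and viewed, about 8 in all and at most 12, crops included, and the job is handed in when it is done.

```bash
mkdir -p pics; cat > h.py <<'E'
import numpy as np, cv2
from rig import robot
from scipy.spatial.transform import Rotation as R
def snap(cam, fn=None):
    c=robot.capture(cam)
    if fn: cv2.imwrite('pics/'+fn, c["pixels"][:,:,::-1])
    return c
def proj(c,p):
    q=np.array(c["camera_from_world"])@np.r_[p,1]; q=np.array([q[0],-q[1],-q[2]])
    u=np.array(c["mtx"])@q; return u[:2]/u[2]
E
python3 - <<'E'
from h import *
s=robot.sense(); print(s['t'],s['position'],s['ee_rot'])
a=snap('side');b=snap('top')
cv2.imwrite('pics/a.png',np.vstack([a['pixels'],b['pixels']])[:,:,::-1][::1])
cv2.imwrite('pics/side.png',a['pixels'][:,:,::-1]);cv2.imwrite('pics/top.png',b['pixels'][:,:,::-1])
for cam,c in(('side',a),('top',b)):
  print(cam,np.round(np.array(c['camera_from_world']),3).tolist(),np.round(c['mtx'],1).tolist(), [k for k in c])
  for n in ['unit','filler','tab','tab_tongue','cap_wing','tray','skull','reagent']:
    for d in robot.find_in(n,cam): print(n,round(d['score'],2),np.round(d['location'],3),np.round(proj(c,d['location'])))
E
```

```text
0.0 [0.14582926 0.55546757 0.2303687 ] [-3.13953124e+00 -1.74109965e-04  2.88479259e+00]
side [[0.923, -0.385, -0.018, -0.405], [0.269, 0.608, 0.747, -0.234], [-0.277, -0.694, 0.665, -1.068], [0.0, 0.0, 0.0, 1.0]] [[447.5, 0.0, 279.8], [0.0, 447.5, 203.9], [0.0, 0.0, 1.0]] ['pixels', 'mtx', 'camera_from_world']
unit 0.94 [ 0.543 -0.296  0.119] [379. 290.]
filler 0.88 [ 0.504 -0.275  0.162] [360. 275.]
tab 0.8 [ 0.49  -0.266  0.167] [352. 272.]
tab_tongue 0.97 [ 0.498 -0.266  0.163] [355. 273.]
tab_tongue 0.22 [ 0.514 -0.289  0.132] [366. 288.]
tray 0.67 [0.533 0.229 0.005] [279. 187.]
skull 0.86 [0.148 0.3   0.046] [146. 196.]
skull 0.82 [0.312 0.148 0.047] [216. 213.]
skull 0.78 [0.612 0.206 0.054] [306. 172.]
skull 0.68 [ 0.293 -0.182  0.051] [250. 307.]
reagent 0.64 [ 0.716 -0.017  0.062] [376. 206.]
reagent 0.58 [ 0.495 -0.266  0.165] [354. 273.]
top [[-0.016, -1.0, -0.015, 0.038], [0.982, -0.019, 0.188, -0.446], [-0.188, -0.012, 0.982, -1.215], [0.0, 0.0, 0.0, 1.0]] [[434.9, 0.0, 277.2], [0.0, 434.9, 209.2], [0.0, 0.0, 1.0]] ['pixels', 'mtx', 'camera_from_world']
unit 0.96 [ 0.558 -0.236  0.12 ] [372. 162.]
filler 0.56 [ 0.505 -0.253  0.168] [384. 176.]
tab 0.98 [ 0.495 -0.255  0.163] [384. 181.]
tab_tongue 0.84 [ 0.495 -0.256  0.169] [385. 180.]
tray 0.82 [0.538 0.247 0.007] [205. 183.]
skull 0.9 [0.148 0.304 0.053] [179. 317.]
skull 0.88 [0.61  0.213 0.053] [214. 155.]
skull 0.79 [ 0.302 -0.155  0.048] [344. 258.]
skull 0.66 [0.313 0.158 0.053] [232. 256.]
reagent 0.7 [ 0.716 -0.003  0.079] [287. 116.]
```

View pics/side.png

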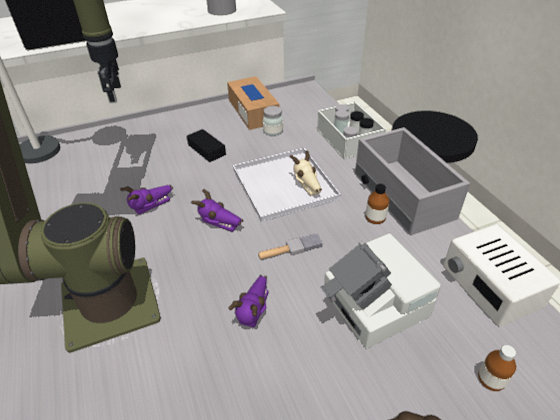

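View pics/top.png

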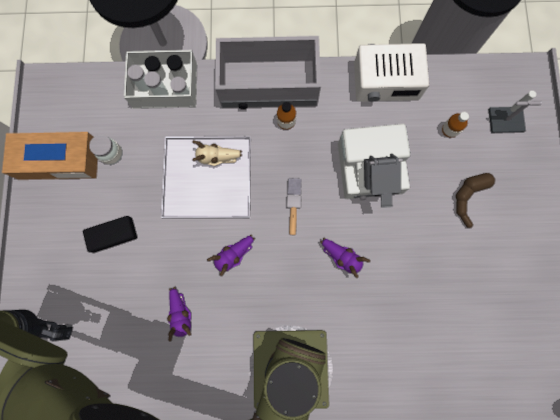

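Side view: the white unit with the grey filler is at about (380,285); the toaster-like box at (505,270) is a look-alike. The bone skull is at (306,172), and the purple ones at (146,196), (218,213) and (250,305) are decoys. The reagent is at (377,206), with another amber bottle at (500,368). The top view agrees: unit (375,160), skull (216,154), reagent (287,116). Next is a close crop of the unit.

```bash
python3 - <<'E'
import cv2,numpy as np
a=cv2.imread('pics/side.png')[225:345,315:445];b=cv2.imread('pics/top.png')[115:225,330:420]
a=cv2.resize(a,None,fx=3.2,fy=3.2,interpolation=2);b=cv2.resize(b,None,fx=4,fy=4,interpolation=2)
o=np.zeros((450,800,3),np.uint8);o[:a.shape[0],:a.shape[1]]=a;o[:b.shape[0],430:430+b.shape[1]]=b
cv2.imwrite('pics/crop.png',o)
E
```

```text
(no output)
```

View pics/crop.png

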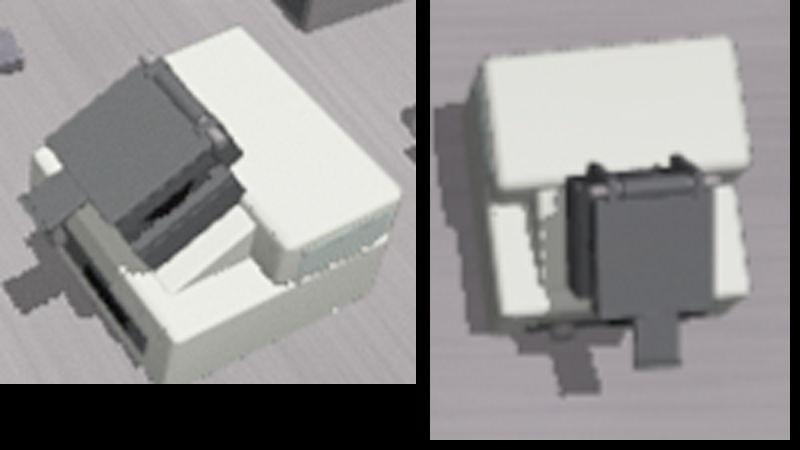

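The grey hooded tab with its tongue is on the white unit, so this is the right one. Tongue-tip corners are at (636,365) and (681,365) in the top crop, and at about (22,196) and (37,232) in the side crop. Next I fit the filler pose and tab angle to these corners.

```bash
cat >> h.py <<'E'
def frame(ox,oy,yaw):
    e=np.array([np.cos(yaw),np.sin(yaw),0]);k=np.array([0,0,1.]);c,s=np.cos(np.pi/6),.5
    x=c*e+s*k; z=-s*e+c*k; y=np.cross(z,x)
    return np.array([ox,oy,.125]),np.c_[x,y,z]
def tabpt(o,F,t,r,y,h):  # r from hinge, y, h above mid-thickness
    return o+F@(np.array([.047,y,.045])+r*np.array([-np.cos(t),0,np.sin(t)])+h*np.array([np.sin(t),0,np.cos(t)]))
E
cat > fit.py <<'E'
from h import *
from scipy.optimize import least_squares
a=robot.capture('side');b=robot.capture('top')
T=lambda u,v:np.array([330+(u-430)/4,115+v/4])-.375
S=lambda u,v:np.array([315+u/3.2,225+v/3.2])-.34
obs=[(b,T(597,317),.087,.039,.003),(b,T(713,317),.087,-.039,.003),(b,T(636,366),.123,.015,.003),(b,T(681,366),.123,-.015,.003),
(a,S(22,196),.123,.015,.003),(a,S(48,147),.087,.039,.003),(a,S(125,242),.087,-.039,.003),(a,S(37,236),.123,-.015,0)]
def f(p):
    o,F=frame(*p[:3]); return np.concatenate([proj(c,tabpt(o,F,p[3],r,y,h))-px for c,px,r,y,h in obs])
r=least_squares(f,[.52,-.26,.05,.1],loss='soft_l1'); print(r.x,r.cost); print(np.round(f(r.x).reshape(-1,2),1))
o,F=frame(*r.x[:3])
print('tongue',tabpt(o,F,r.x[3],.107,0,0))
E
python3 fit.py; python3 - <<'E'
from h import *
b=snap('top');m=robot.silhouettes('tray','top')[0]['mask'].astype(np.uint8)
print(cv2.minAreaRect(cv2.findNonZero(m)))
m=robot.silhouettes('unit','top')[0]['mask'].astype(np.uint8);print(cv2.minAreaRect(cv2.findNonZero(m)))
E
```

```text
[ 0.52106427 -0.26396895 -0.0027165  -0.00669382] 12.5702626622828
[[ 0.9  0.1]
 [ 1.4 -0.4]
 [-0.6  0.5]
 [-0.6  0.3]
 [-0.   1.5]
 [ 0.4 -1.7]
 [-5.6 -3.5]
 [ 2.5  0.4]]
tongue [ 0.44696321 -0.26376765  0.13335207]
((206.35430908203125, 177.36767578125), (88.00343322753906, 82.8561782836914), 1.0609116554260254)
((374.87445068359375, 166.86312866210938), (81.33641052246094, 69.96833038330078), 87.27368927001953)
```

```bash
python3 - <<'E'
from h import *
for yaw in (0,np.pi):
  for p in ([.43,-.264,.33],[.447,-.264,.12],[.61,-.264,.3]):
    q=robot.inverse_kinematics(p,[np.pi,0,yaw]); print(yaw,p,None if q is None else np.round(q,2))
# cap poses
o,F=frame(.521,-.264,0.0)
for off in (0,np.pi):
  for a in (18,54,93):
    th=np.radians(a)+off
    xw=F@np.array([np.cos(th),np.sin(th),0]); z=-F[:,2]; y=np.cross(z,xw)
    e=R.from_matrix(np.c_[xw,y,z]).as_euler('xyz')
    q=robot.inverse_kinematics(o+F@[0,0,.012],e); print(off,a,None if q is None else np.round(q,2))
robot.move_to([.42,-.264,.36],[np.pi,0,0] if robot.inverse_kinematics([.42,-.264,.36],[np.pi,0,0]) is not None else [np.pi,0,np.pi])
s=robot.sense();c=snap('wrist','w1.png');print(s['t'],s['position'],s['ee_rot'],s['qpos'],np.round(c['tool_from_camera'],3).tolist(),np.array(c['mtx']).round(1).tolist())
E
```

```text
0 [0.43, -0.264, 0.33] [-0.63  0.14  1.48 -0.    1.52  0.94]
0 [0.447, -0.264, 0.12] [-0.61  0.34  1.77 -0.    1.02  0.96]
0 [0.61, -0.264, 0.3] [-0.47  0.4   1.2  -0.    1.55  1.1 ]
3.141592653589793 [0.43, -0.264, 0.33] [-0.63  0.14  1.48  0.    1.52 -2.21]
3.141592653589793 [0.447, -0.264, 0.12] [-0.61  0.34  1.77  0.    1.02 -2.19]
3.141592653589793 [0.61, -0.264, 0.3] [-0.47  0.4   1.2   0.    1.55 -2.04]
0 18 [-0.78  0.28  2.01  0.7   0.58 -0.06]
0 54 [-0.78  0.28  2.01  0.7   0.58 -0.69]
0 93 [-0.78  0.28  2.01  0.7   0.58 -1.37]
3.141592653589793 18 None
3.141592653589793 54 [-0.78  0.28  2.01  0.7   0.58  2.45]
3.141592653589793 93 [-0.78  0.28  2.01  0.7   0.58  1.77]
4.2167 [ 0.42032503 -0.26339319  0.35988482] [-3.14122541e+00  6.02907511e-05  1.23606256e-03] [-6.45149780e-01  1.18106201e-01  1.43810254e+00  2.56871722e-04
  1.58565323e+00  9.24414277e-01] [[0.0, 0.965, 0.261, 0.066], [1.0, -0.0, 0.0, -0.001], [0.0, 0.261, -0.965, -0.142], [0.0, 0.0, 0.0, 1.0]] [[360.1, 0.0, 275.8], [0.0, 360.1, 206.0], [0.0, 0.0, 1.0]]
```

View pics/w1.png

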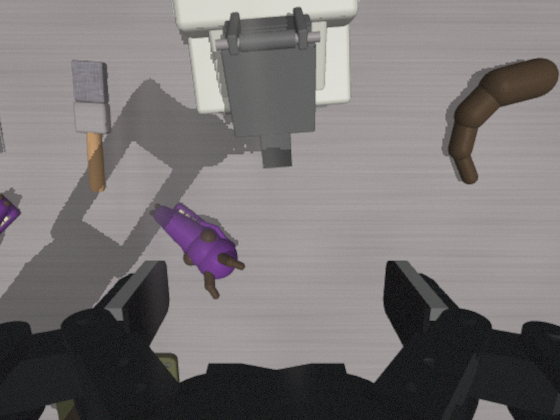

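The wrist view shows the tab from above: tongue tip corners at (264,167) and (292,165), hood front corners at (234,137) and (315,130). I refit with these.

```bash
cat >> h.py <<'E'
def wcam(c,s):
    W=np.eye(4);W[:3,:3]=R.from_euler('xyz',s['ee_rot']).as_matrix();W[:3,3]=s['position']
    return dict(c,camera_from_world=np.linalg.inv(W@np.array(c['tool_from_camera'])))
E
sed -i 's/^def f(p)/s=robot.sense();w=wcam(robot.capture("wrist"),s)\nobs=obs[:6]+[(w,np.array(p),r,y,.003) for p,r,y in [((264,167),.123,.015),((292,165),.123,-.015),((234,137),.087,.039),((315,130),.087,-.039),((262,136),.087,.015),((290,133),.087,-.015)]]\ndef f(p)/' fit.py
cat >> fit.py <<'E'
print(s['t'])
for y in(.039,-.039): print('hinge',proj(w,tabpt(o,F,0,0,y,.003)))
for n in ('tab_tongue','tab','filler'):
  for d in robot.find_in(n,'wrist'): print(n,round(d['score'],2),np.round(d['location'],3),proj(w,d['location']).round())
# render
im=np.ascontiguousarray(w['pixels'][:,:,::-1])
def L(pts):
    cv2.polylines(im,[np.array([proj(w,p) for p in pts]).round().astype(np.int32)],True,(0,0,255),1)
t=r.x[3]
L([tabpt(o,F,t,rr,y,.003) for rr,y in [(0,.039),(.087,.039),(.087,.015),(.123,.015),(.123,-.015),(.087,-.015),(.087,-.039),(0,-.039)]])
L([o+F@np.array(p) for p in [(.04,.04,0),(.04,-.04,0),(-.04,-.04,0),(-.04,.04,0)]])
for sy in(1,-1): L([o+F@np.array([x,sy*y,.05]) for x,y in [(.039,.024),(.055,.024),(.055,.032),(.039,.032)]])
cv2.imwrite('pics/fit.png',cv2.resize(im[0:190,150:390],None,fx=3,fy=3))
E
python3 fit.py
```

```text
[ 0.52298573 -0.25663997  0.07951868  0.05334137] 10.28040025228475
[[ 0.5  1. ]
 [ 0.8 -1.8]
 [ 0.1  0.9]
 [ 0.1 -0.2]
 [-0.8 -0. ]
 [-1.4 -3.4]
 [-1.  -1. ]
 [ 0.1 -1.2]
 [ 0.6  0.5]
 [ 0.7  1. ]
 [-2.5 -0.5]
 [ 0.7  0. ]]
tongue [ 0.44604749 -0.26277092  0.13898776]
4.3667
hinge [218.64745048  43.31140949]
hinge [316.17487146  35.00207655]
tab_tongue 0.73 [ 0.506 -0.262  0.17 ] [276.  86.]
tab 0.78 [ 0.496 -0.261  0.169] [275.  97.]
filler 0.95 [ 0.512 -0.257  0.171] [270.  78.]
```

View pics/fit.png

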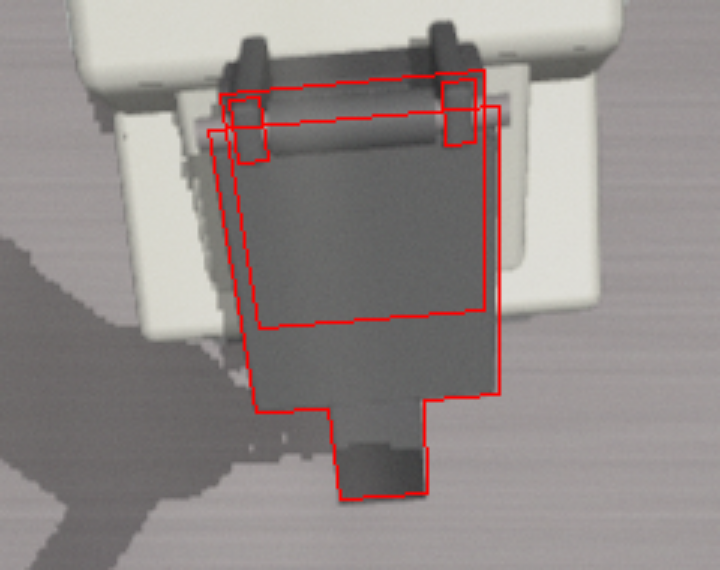

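The overlay matches the tab outline and hinge bar well, with yaw about 4.6° and the tab at about 0.05 rad. Next I pinch the tongue and swing the tab.

```bash
cat >> h.py <<'E'
P=[ 0.52298573,-0.25663997,0.07951868,0.05334137]
o,F=frame(*P[:3])
E
python3 - <<'E'
from h import *
ori=[np.pi,0,P[2]]
robot.gripper_to(.06)
def tp(t,r=.112): return tabpt(o,F,t,r,0,0)-[0,0,.019]
p=tp(P[3]); robot.move_to(p+[0,0,.08],ori); robot.movel(p,v=.1)
robot.gripper_to(.0,30)
s=robot.sense(); print(s['t'],s['grip_width'],s['ft_force'].round(1) if hasattr(s['ft_force'],'round') else s['ft_force'])
for t in np.linspace(P[3],2.38,13)[1:]:
    robot.movel(tp(t),v=.15); s=robot.sense()
    print(round(t,2),round(s['t'],2),np.round(s['ft_force'],1),np.round(s['wrist_torque'],2),round(s['grip_width'],4))
    if np.linalg.norm(s['ft_force'])>35: break
snap('side','s2.png');snap('wrist','w2.png')
im=np.hstack([cv2.imread('pics/s2.png')[180:345,290:450],]);cv2.imwrite('pics/s2c.png',cv2.resize(im,None,fx=3,fy=3))
E
```

```text
6.9583 0.029197436340569625 [ 0.4 -1.   0.5]
0.25 7.25 [ 1.  -1.3 -0.8] [-0.31  0.02 -0.04] 0.0294
0.44 7.54 [-1.1 -2.8 -1.1] [-0.49  0.13 -0.09] 0.0294
0.64 7.83 [-1.8 -4.3  0.3] [-0.68  0.33 -0.08] 0.029
0.83 8.12 [-2.5 -4.3  0.7] [-0.8   0.39 -0.26] 0.0292
1.02 8.42 [-2.5 -4.8  2.3] [-0.88  0.36 -0.11] 0.0289
1.22 8.71 [-1.  -5.4  2.3] [-0.91  0.16 -0.27] 0.029
1.41 9.0 [-0.2 -4.8  0.9] [-0.98 -0.12 -0.22] 0.0295
1.6 9.29 [ 0.9 -6.2 -0.1] [-1.07 -0.09 -0.09] 0.0292
1.8 9.58 [ 0.9 -6.6  0.6] [-1.05 -0.05  0.02] 0.0294
1.99 9.88 [-0.2 -6.   0.1] [-1.04  0.08 -0.02] 0.0292
2.19 10.17 [ 0.2 -6.3  1.3] [-0.99  0.12 -0.01] 0.0292
2.38 10.46 [-0.  -6.7  2.1] [-0.97  0.1  -0.  ] 0.0287
```

View pics/s2c.png

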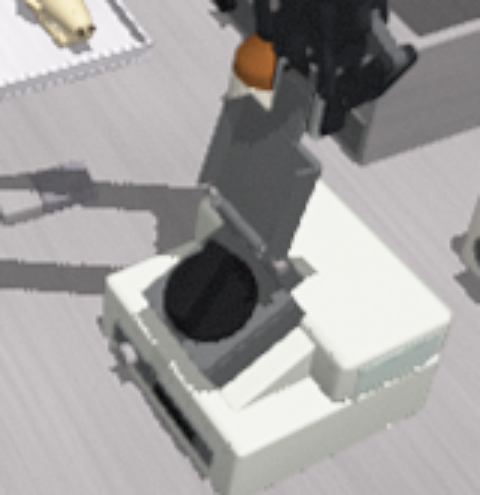

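The tab is up and back, held at the tongue, and the black cap at crop (210,290) is exposed. I release, back off and look down the filler axis with the wrist camera.

```bash
cat >> h.py <<'E'
def cori(deg):
    th=np.radians(deg); xw=F@np.array([np.cos(th),np.sin(th),0]); z=-F[:,2]
    return R.from_matrix(np.c_[xw,np.cross(z,xw),z]).as_euler('xyz')
E
python3 - <<'E'
from h import *
robot.gripper_to(.055)
p=robot.sense()['position']; robot.movel(p+np.array([0,0,.06]),v=.2); p=robot.sense()['position']
robot.movel(p+np.array([-.18,0,0.0]),v=.3)
robot.move_to(o+F@[-.04,0,.16],cori(18))
s=robot.sense();c=wcam(snap('wrist','w3.png'),s);print(s['t'],s['qpos'])
for n in ('cap_wing','tab','filler'):
  for d in robot.find_in(n,'wrist'): print(n,round(d['score'],2),np.round(d['location'],3),(F.T@(np.array(d['location'])-o)).round(4),proj(c,d['location']).round())
im=np.ascontiguousarray(c['pixels'][:,:,::-1])
def L(pts,col=(0,0,255)): cv2.polylines(im,[np.array([proj(c,o+F@np.array(p)) for p in pts]).round().astype(np.int32)],True,col,1)
a=np.radians(18);u=np.array([np.cos(a),np.sin(a)]);v=np.array([-u[1],u[0]])
L([np.r_[x*u*.03+y*v*.009,.036] for x,y in [(1,1),(1,-1),(-1,-1),(-1,1)]])
L([(.034*np.cos(t),.034*np.sin(t),.008) for t in np.linspace(0,6.28,40)],(0,255,0))
L([(.04*x,.04*y,0) for x,y in [(1,1),(1,-1),(-1,-1),(-1,1)]],(255,0,0))
cv2.imwrite('pics/w3o.png',im)
E
```

```text
13.05 [-1.01420979  0.03804583  1.96281602  0.57115248  0.96495671 -0.12721822]
cap_wing 0.63 [ 0.511 -0.261  0.136] [-0.0048 -0.0037  0.0158] [294. 154.]
tab 0.64 [ 0.541 -0.265  0.227] [ 0.0657 -0.01    0.0795] [349.  53.]
filler 0.7 [ 0.543 -0.263  0.219] [ 0.0635 -0.0077  0.0718] [342.  58.]
```

View pics/w3o.png

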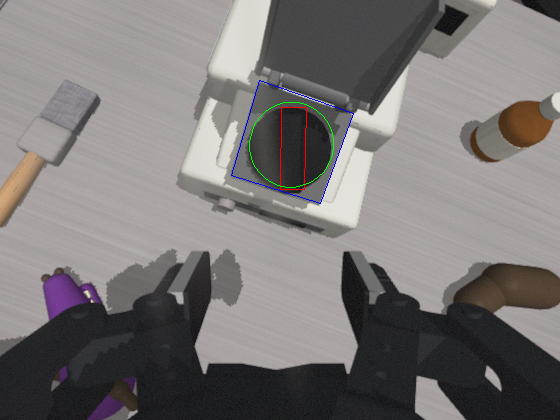

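The overlay matches the disc, seat and wing. Next I grip the wing, turn it 72° and lift.

```bash
python3 - <<'E'
from h import *
def rep(m): s=robot.sense(); print(m,round(s['t'],2),np.round(s['ft_force'],1),np.round(s['wrist_torque'],2),round(s['grip_width'],4)); return s
robot.gripper_to(.05)
robot.move_to(o+F@[0,0,.075],cori(18)); rep('pre')
robot.movel(o+F@[0,0,.012],v=.08); rep('down')
robot.gripper_to(0,60); rep('grip')
s=robot.sense(); q=np.array(s['qpos'])
for k in (18,36,54,72):
    qq=q.copy(); qq[5]-=np.radians(k); robot.set_joints(qq); s=rep(k)
    if np.linalg.norm(s['ft_force'])>40: raise SystemExit('force')
p=np.array(s['position']); print((F.T@(p-o)).round(4))
for d in (.004,.012,.03):
    robot.movel(p+F[:,2]*d,v=.05); s=rep(d)
    if np.linalg.norm(s['ft_force'])>25: robot.movel(p,v=.05); break
snap('side','s4.png');snap('wrist','w4.png')
im=cv2.imread('pics/s4.png')[180:345,290:450];cv2.imwrite('pics/s4c.png',cv2.resize(im,None,fx=3,fy=3))
E
```

```text
pre 13.94 [0.2 0.3 0.8] [-0.03  0.23 -0.02] 0.0499
down 14.88 [0.3 0.9 0.4] [-0.02  0.24 -0.09] 0.0498
grip 15.28 [-3.4  0.9  5.7] [0.   0.3  0.07] 0.0168
18 15.68 [-0.6  0.7  0.6] [-0.02  0.34  0.05] 0.017
36 16.07 [-0.8  1.3  2.5] [0.13 0.42 0.1 ] 0.0169
54 16.48 [-3.6  2.   3.3] [0.24 0.53 0.2 ] 0.0169
72 16.88 [-5.2  2.6  3.3] [0.18 0.78 0.19] 0.0168
[-0.0005  0.0006  0.0126]
0.004 17.12 [-2.   1.  -0.8] [0.09 0.58 0.09] 0.017
0.012 17.43 [ 0.  -0.4 -0.8] [-0.02  0.34 -0.03] 0.0167
0.03 17.94 [-0.2 -0.3 -2.1] [-0.03  0.36  0.03] 0.0167
```

View pics/s4c.png

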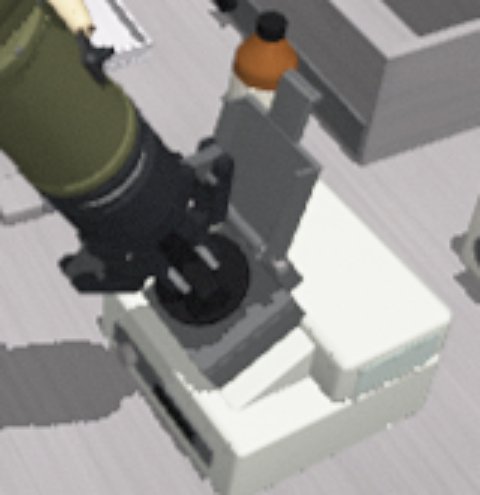

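The cap is lifted clear of the slot, and the tab at crop (265,190) stays open. Next I locate the tray and carry the cap over it.

```bash
python3 - <<'E'
from h import *
p=np.array(robot.sense()['position'])
robot.movel(p+F[:,2]*.05,v=.15); robot.movel(p+F[:,2]*.05+[-.04,0,.1],v=.2)
b=cv2.imread('pics/top.png')
top=snap('top');C=np.array(top['camera_from_world']);K=np.array(top['mtx'])
def bp(u,z):
    r=np.linalg.inv(K)@[u[0],u[1],1]; r=C[:3,:3].T@[r[0],-r[1],-r[2]]; c=-C[:3,:3].T@C[:3,3]; return c+r*(z-c[2])/r[2]
for u in [(163.5,137.5),(250,137.5),(250.5,218),(163,217.5)]: print(bp(u,.022).round(3))
d=robot.silhouettes('tray','top')[0]['mask'].astype(np.uint8);rc=cv2.minAreaRect(cv2.findNonZero(d));cen=bp(rc[0],.018);print(rc,cen)
d=[x for x in robot.find_in('skull','top')];print([(round(x['score'],2),np.round(x['location'],3)) for x in d])
for yaw in np.radians([-120,-90,-60,-30,0,30]):
    q=robot.inverse_kinematics([.475,.24,.12],[np.pi,0,yaw]); print(yaw,None if q is None else np.round(q,2))
s=robot.sense();print(s['t'],s['qpos'].round(2),s['grip_width'])
E
```

```text
[0.679 0.373 0.022]
[0.674 0.109 0.022]
[0.425 0.109 0.022]
[0.432 0.366 0.022]
((206.0, 177.0), (82.0, 88.0), 90.0) [0.55329255 0.24212005 0.018     ]
[(0.96, array([0.317, 0.156, 0.053])), (0.84, array([0.15 , 0.304, 0.054])), (0.73, array([ 0.3  , -0.156,  0.051])), (0.62, array([0.608, 0.209, 0.05 ]))]
-2.0943951023931953 [ 0.39  0.36  1.75  0.    1.04 -2.23]
-1.5707963267948966 None
-1.0471975511965976 None
-0.5235987755982988 [ 0.39  0.36  1.75 -0.    1.04  2.48]
0.0 [ 0.39  0.36  1.75 -0.    1.04  1.96]
0.5235987755982988 [ 0.39  0.36  1.75 -0.    1.04  1.44]
19.3667 [-0.94 -0.01  1.84  0.51  1.08 -1.21] 0.017068959005348005
```

```bash
python3 - <<'E'
from h import *
T=np.array([.482,.242,0]);ori=[np.pi,0,np.pi]
robot.move_to(T+[0,0,.16],ori)
robot.movel(T+[0,0,.045],v=.1); robot.sleep(.3)
f0=np.array(robot.sense()['ft_force']);print(f0.round(1))
for z in np.arange(.038,.0255,-.001):
    robot.movel(T+[0,0,z],v=.02); s=robot.sense(); df=np.array(s['ft_force'])-f0
    if df[2]>2.5: break
print(round(z,4),s['position'],df.round(1),s['t'],s['grip_width'])
a=snap('side','s5.png')
im=cv2.imread('pics/s5.png')[130:240,215:355];cv2.imwrite('pics/s5c.png',cv2.resize(im,None,fx=4,fy=4))
E
```

```text
[ 0.3  0.  -0.4]
0.028 [0.48207432 0.24203651 0.02869559] [-1.6 -0.4  4.1] 25.8667 0.01710633876136513
```

View pics/s5c.png

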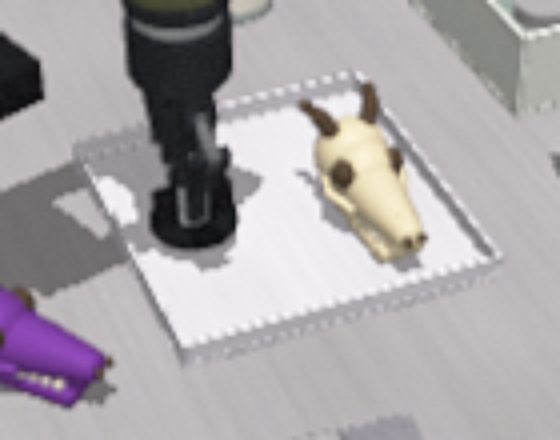

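The cap (crop 193,225) is on the floor of the bare half, inside the walls and clear of the skull. Contact came at TCP z 28.7 mm, against 29.6 expected. I release and retreat.

```bash
python3 - <<'E'
from h import *
robot.gripper_to(.03); robot.gripper_to(.05); robot.sleep(.2)
robot.movel([.482,.242,.16],v=.12); robot.movel([.40,.242,.28],v=.25); robot.sleep(.3)
s=robot.sense();w=snap('wrist','w6.png');ww=wcam(w,s);a=snap('side','s6.png');snap('top','t6.png')
for n in('cap_wing','cap_foot','skull','tray'):
  for cam in('wrist','top'):
    print(n,cam,[(round(d['score'],2),np.round(d['location'],3).tolist()) for d in robot.find_in(n,cam)])
print(s['t'],s['ft_force'])
A=cv2.imread('pics/s6.png')[120:345,210:450];B=cv2.imread('pics/w6.png')[:,:]
A=cv2.resize(A,(400,375));B=cv2.resize(B,(400,300));o_=np.zeros((375,800,3),np.uint8);o_[:,:400]=A;o_[:300,400:]=B
cv2.imwrite('pics/f6.png',o_)
E
```

```text
cap_wing wrist [(0.59, [0.484, 0.238, 0.023])]
cap_wing top [(0.78, [0.493, 0.23, 0.028]), (0.4, [0.537, -0.256, 0.156])]
cap_foot wrist [(0.94, [0.478, 0.241, 0.023])]
cap_foot top []
skull wrist [(0.92, [0.314, 0.168, 0.057]), (0.88, [0.602, 0.217, 0.049])]
skull top [(0.94, [0.302, -0.157, 0.051]), (0.88, [0.608, 0.209, 0.052]), (0.57, [0.324, 0.149, 0.05])]
tray wrist [(0.47, [0.721, 0.024, 0.031])]
tray top [(0.92, [0.564, 0.2, 0.006])]
29.0167 [-0.70049242  0.58689692  0.88332213]
```

View pics/f6.png

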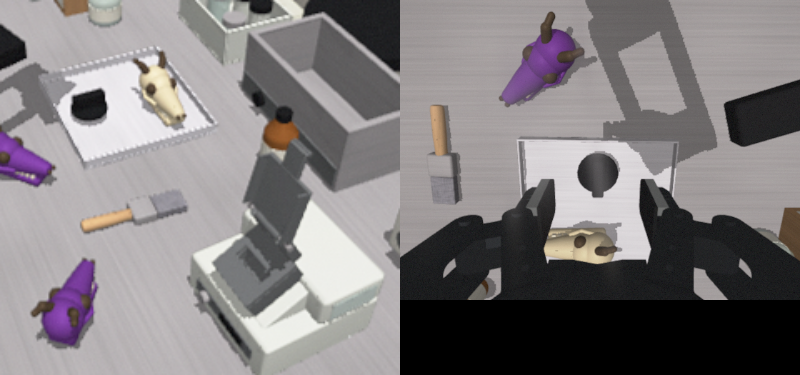

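The cap is in the tray with its wing up, at (90,105) in the left panel and (598,172) in the right. The tab is open, the bottle is standing at (282,130), and the skull is where it was.

```bash
python3 -c "
from rig import robot
print(robot.sign_off())"
```

```text
the job is handed in; nothing more can be done
None
```

The cap is out of the port and standing wing-up on the floor of the tray's bare half. I handed the job in at about 29 s on the robot's clock.

I pinched the tab by its tongue and swung it to about 2.38 rad, where it stayed open. Then I gripped the cap's wing, turned it 72° anticlockwise, lifted it out along the port's axis and lowered it until it touched the floor. No force reading went above about 7 N.

**Last checks:**
- **Cap:** it stands at about (0.48, 0.24) m, inside the tray walls and clear of the skull.
- **Skull:** the top camera puts it at (0.608, 0.209) m, against (0.610, 0.213) at the start, which is within the detector's error.
- **Bottle and tab:** the picture shows the amber bottle standing and the tab still open.
- **Robot:** the gripper was clear of everything.

**Disagreements:**
- In the last top view the network also reported a weak `cap_wing` (score 0.4) at the now empty port. The tray label from the wrist camera was also wrong. The pictures contradict both.
- The cap touched the floor about 1 mm lower than I had calculated.

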